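# Grip the sugar canister in the ledge clamp

## Task

The lid of the sugar canister is stuck, so hold the canister for me in the ratchet clamp on the ledge: first unlock the jaw by turning the red knob its full quarter turn anticlockwise, then pump the orange trigger to and fro until the rubber pad pushes the canister firmly into the V-shaped stop, with the yellow band on the pad's plunger gone into the blue jaw but green still showing next to the jaw (never squeeze well into the red: the glass would crack). Move the jaw with the trigger only, touch neither jaw, pad nor canister, leave everything else where it stands, and finish while still holding the trigger pulled in, because the grip slackens as soon as it is let go.

Things in the scene. Friction and masses are not known exactly. Their poses are not given: they have to be found in the camera images.
- clamp: The fixed ratchet clamp: grey base plate 480 x 90 x 8 mm with blue fittings. Origin on the ledge right below the trigger's pivot. +x = clamping direction (jaw towards V stop), level, roughly to the robot's left; z up. The plate spans x -150 to 330 mm; blue cheeks 50 x 50 mm, 88 mm high, stand round the pivot; all the mechanism lies on the line y = 0.
- knob (a joint): Turn of the red locking knob, rad: 0 to 0.2 at the start = locked (grip bar across the clamp, its steel finger in front of the red lug at the rack's tail), grows anticlockwise seen from above, stop at 1.57 = free (grip bar along the clamp). Friction 0.04 N m; it stays where it is left. From about 1 rad the lug passes.
- knob_grip (a point): Centre of the red knob's grip bar, on its axis, 64 mm above the ledge, at x = -105 mm of the clamp. The bar is 44 mm long, 12 mm thick, from 52 to 76 mm above the ledge; its long direction is this point's y axis (it turns with the knob).
- trigger (a joint): Swing of the orange trigger, rad: 0 = rest, top leaning 0.38 rad to clamp +x; grows as the top is pulled to clamp -x (away from the canister), stop 0.76. A spring returns it (1 to 2.4 N at the bar; 4 to 8 N when gripping). Pulling moves the jaw about 36 mm per rad; let back, its pawl clicks over 6 mm teeth: a full stroke gains 18 to 24 mm, a stroke may start with up to 0.25 rad of slack.
- trigger_bar (a point): Centre of the orange cross bar on top of the trigger: round, 16 mm diameter, 70 mm long along clamp y. It swings on a radius of 85 mm about an axis along clamp y, 81 mm above the clamp's origin: at rest 32 mm to clamp +x, fully pulled 32 mm to -x, both 160 mm above the ledge. Stalk below 12 mm thick, 16 mm wide. Pinch it from above or push it with closed fingers.
- jaw (a joint): Travel of the blue jaw along clamp +x, m: 0 = parked, at most 0.105. Locked until the knob is turned. Holds itself with about 3.5 N of friction, so that a loaded jaw slides back when the trigger is let go.
- pad (a joint): How far the sprung pad's plunger is pushed into the jaw, m: 0 = touching nothing, 0.030 = bottomed. Spring 500 N/m. The plunger shows from the jaw outwards 8 mm of yellow, 14 mm of green and 8 mm of red; yellow is gone at 0.008, the green is gone and the red begins to go in at 0.022.
- pad_face (a point): Centre of the pad's front face (black rubber, 44 x 44 mm, 10 mm thick), 45 mm above the ledge; 150 mm from the clamp's origin along x when parked.
- canister_mid (a point): Middle of the frosted glass sugar canister with wooden lid (body 76 mm diameter, 104 mm high plus a 12 mm knob, about 0.3 kg), standing loose on the clamp's plate, 1 to 4 mm short of the V stop; 52 mm above its underside. z is its axis.
- anvil_seat (a point): Axis of the canister when seated in the blue V-shaped stop with rubber faces, 45 mm above the ledge. The stop is fixed on the clamp's plate; its place along the clamp varies, so that the pad has about 15 to 60 mm to travel.
- anvil: The V-shaped stop; origin on the ledge below the seated canister's axis, axes as the clamp's.
- kettle: Bystander: aluminium kettle with black handle, 160 mm diameter, 190 mm high, origin under its centre. Leave alone.
- bowl: Bystander: blue rice bowl, 116 mm diameter, 55 mm high, origin under its centre. Leave alone.
- mug: Bystander: white mug, 80 mm diameter, 90 mm high, origin under its centre. Leave alone.
- teatin: Bystander: white tea tin with a dark green band, 76 mm diameter, 100 mm high, origin under its centre. Leave alone.
- chopsticks: Bystander: pair of steel chopsticks 225 mm long on a white ceramic rest, origin under the middle. Leave alone.
- sauce: Bystander: amber sauce bottle, 56 mm diameter, 170 mm high, origin under its centre. Leave alone.
Mind the look-alikes: they are no part of the job. What is shaped like the part that bears canister_mid but purple is not meant.

How it is judged:
On the way, in this order (a step that is already met when the one before it is completed fails the run):
1. the locking knob is turned to free (value of joint knob above 1.2 rad and value of joint jaw below 0.006 m), for 0.2 s.
2. the pad, pumped forward, touches the canister (contact force between pad and canister above 0.5 N), for 0.1 s.
At the end, for the whole second after the job is handed in: Knob turned over 1.2 rad; plunger 8 to 22 mm in and still; pad presses the canister with over 2 N and the canister the V stop with over 1 N, upright within 0.1 rad, within 6 mm of its seat; the fingers still hold the trigger pulled (over 1 N, over 0.03 rad) (value of joint knob above 1.2 rad and value of joint pad between 0.008 and 0.022 m and contact force between pad and canister above 2 N and contact force between canister and anvil above 1 N and horizontal distance between canister_mid and anvil_seat below 0.006 m and angle between canister_mid's own z axis and vertical below 0.1 rad and contact force between the fingers and trigger above 1 N and value of joint trigger above 0.03 rad and velocity of joint jaw between -0.01 and 0.01 m/s); the arm keeps its last pose, push and grip.
It fails at once if the pad is squeezed well into the red (plunger over 25 mm in) (value of joint pad above 0.025 m).
It fails at once if the robot pushes the jaw or the pad (contact force between any of the fingers, the arm and jaw above 1 N).
It fails at once if the robot touches the canister (contact force between any of the fingers, the arm and canister above 1 N).
It fails at once if the canister is tipped (angle between canister_mid's own z axis and vertical above 0.2 rad).
It fails at once if a bystander is moved by more than 30 mm (distance of any of kettle, bowl, mug, teatin, chopsticks, sauce from where it was at the start of the episode above 0.03 m).
It also fails if it takes over 64 s, if anything falls off the work surface, if the arm or the gripper's body presses on something with over 40 N, if the wrist force passes 120 N, or if a joint passes its speed limit or range.

## Robot

A 6-joint arm with a two-finger parallel gripper is mounted at the origin on the work surface. World frame = base frame: x ahead of the robot, y to its left, z up, the work surface at z = 0. Lengths are in m, angles in rad, forces in N, time in s.
With the tool pointing down it reaches from about 0.25 to 0.775 m from the base axis. Payload 4 kg.
Tool frame: the origin (TCP) lies at the very end of the fingers, on their centre line; the grasp point (between the pads) lies 19 mm behind it; z points along the fingers, y is the direction in which the jaws open and shut (so a half turn about z gives the same grasp; the last joint's range is limited). The gripper opens to 94 mm and grips with 3 to 60 N. Pads are 16 mm wide; open, the fingers measure 119 mm over their backs; the gripper's body (75 mm by 177 mm) begins 78 mm behind the grasp point.
Start: joints at [1.087, 0.087, 1.371, -0, 1.684, -0.103], TCP at [0.204, 0.511, 0.206] pointing down, gripper open.
Joint ranges: [-3.1, 3.1], [-0.76, 2.03], [0.27, 2.55], [-1.08, 4.22], [0.17, 2.65], [-2.57, 2.57]. Speed limits (rad/s): [2.79, 2.79, 3.14, 3.14, 3.14, 3.14].

## Interface

Orientations are given as [roll, pitch, yaw] about the fixed x, y, z axes, in that order (R = Rz(yaw) Ry(pitch) Rx(roll)).
In Python, from bench import robot, cams, models gives the robot as it stands.
- The arm moves only by the tool step_arm, never from a script. Its argument "series" is a list of rows, each a list of 5 numbers: the gripper command: -1 is shut, 1 is fully open, values between are in proportion, then the shift along the tool's x, y, z in mm, then the turn about the tool's z in degrees. A call has 1 to 20 rows; each row is the pose to reach, as a shift and turn from the pose commanded when the call began, along the tool's axes at that moment; what a row does not reach only later rows make up. A row lasts 1/8 s, in which the tool goes at most 62.5 mm and 10.7 degrees, less where a joint would pass 70% of its speed; a pose out of reach is approached as far as the arm can. A call with a gripper value outside its range is refused whole. The fingers move at their own pace and stop on an object; the grip force is fixed at half the most. Time passes only in rows, so rows that repeat a pose let the fingers close. It gives the time, the measured TCP pose, the force and the opening at its end, in the units of the state.
- robot.get_obs(): the state, without advancing time (a new reading comes with each control period).
- cams.snapshot(name): name is "side" or "top" or "wrist"; returns a dict with "pixels" (420x560x3 uint8, red, green, blue), "fov_y" (degrees; the focal length in pixels is half the picture's height over the tangent of half this angle, whatever the lens; pixels are square), "cx", "cy" (the principal point, pixels), "R" (3x3) and "t" (3): a world point X has camera coordinates R X + t. Camera axes: x right, y down, z forward; pixel columns grow to the right and rows downward; lengths in m; the calibration is good to about 2 mm. A picture is of the moment at which its call begins. There is no depth.
- robot.close_job(): hands the job in, once; it reports no verdict.
Trained networks look in a picture, given as the dict that the camera call returned (one of the last four; its "shot" number tells which), for a name from the list of things; names that differ only in an ending like _2 or _b are one class to them, and where a whole thing is asked for, a point or a joint stands for the part that bears it (a point fixed in the world has none). Each returns a list of dicts, best first, with "p" (0 to 1); they miss things now and then, are a little off and sometimes report something else, mostly with a low value. They report only what shows in the picture. A call takes as long as a camera call. They do not tell look-alikes from the thing itself.
- models.find_in(picture, label): "position" ([x, y, z] in m, in world coordinates, good to about 4 mm: the middle of the surface that is visible of it).
- models.pinpoint(picture, label): "position" ([x, y, z] in m, in world coordinates, good to about 4 mm: a listed point, or the origin of a listed thing).
The state is a dict: "time": time; "joint_positions": joint angles; "qvel": joint speeds; "joint_torque": joint torques, N m; "tool_pos": TCP position; "ee_rot": TCP orientation; "wrist_force": force on the tool from outside, world axes, zero at the start; "wrist_torque": the same for the moment, N m; "width": finger opening in m.
Only numpy, scipy, OpenCV 4.12 (cv2) and the standard library are available. Lean on these libraries where they do the work, as an engineer would, in place of code of your own. Each camera call takes 0.05 s, during which the arm holds its last target. There are 200 camera calls.

## Working session

There is one attempt and no reset: what is moved stays moved. The work goes in short steps, Python scripts to look and compute and a tool call to move; the robot and the scene stay as the last step left them, time stands still between calls to the robot, and variables do not carry over. Pictures are saved under pics/ and viewed, about 8 in all and at most 12, crops included, and the job is handed in when it is done.

Besides the shell and the picture viewer there is one more tool, called after ">>>" in YAML: its name, and indented under it one key for each argument. step_arm: Moves the arm, as the interface text tells. Its arguments: {"type":"object","properties":{"series":{"type":"array","items":{"type":"array","items":{"type":"number"}}}},"required":["series"]}

```bash
mkdir -p pics; ls
cat > h.py <<'E'
import numpy as np,cv2
from bench import robot,cams,models
def save(s,n,crop=None,sc=1):
    im=s["pixels"][:,:,::-1]
    if crop: a,b,c,d=crop; im=im[b:d,a:c]
    cv2.imwrite(f"pics/{n}.png",cv2.resize(im,None,fx=sc,fy=sc,interpolation=cv2.INTER_CUBIC))
def proj(s,X):
    f=s["pixels"].shape[0]/2/np.tan(np.radians(s["fov_y"])/2)
    c=np.array(s["R"])@np.array(X)+np.array(s["t"]); return np.array([s["cx"]+f*c[0]/c[2],s["cy"]+f*c[1]/c[2]]).round(1)
E
python3 - <<'E'
from h import *
S={n:cams.snapshot(n) for n in("side","top","wrist")}
for n,s in S.items():
    save(s,n+"0")
    print(n,s["fov_y"],"campos",(-np.array(s["R"]).T@np.array(s["t"])).round(3))
    for l in["knob_grip","trigger_bar","pad_face","canister_mid","anvil_seat","clamp","anvil"]:
        for d in models.pinpoint(s,l)[:2]: print(n,l,np.round(d["position"],3),round(d["p"],2),proj(s,d["position"]))
cv2.imwrite("pics/a.png",np.vstack([cv2.imread(f"pics/{n}0.png") for n in("side",)]+[]))
print(robot.get_obs())
E
```

```text
pics
side 49.24738059539427 campos [0.436 1.366 1.058]
side knob_grip [ 0.456 -0.192  0.063] 0.44 [311.8 198. ]
side trigger_bar [ 0.461 -0.05   0.16 ] 0.67 [309.9 196.4]
side pad_face [0.466 0.062 0.046] 0.56 [305.  239.8]
side canister_mid [0.321 0.161 0.052] 0.85 [346.2 259.7]
side canister_mid [0.474 0.162 0.062] 0.77 [301.2 253.9]
side anvil_seat [0.476 0.163 0.045] 0.68 [300.3 257.8]
side clamp [ 0.46  -0.082  0.001] 0.56 [308.3 226.4]
side anvil [0.347 0.418 0.   ] 0.62 [336.7 328.1]
side anvil [ 0.472  0.161 -0.003] 0.59 [300.8 268. ]
top 47.81959582094042 campos [0.45  0.012 1.714]
top knob_grip [ 0.458 -0.191  0.064] 0.54 [339.3 241.3]
top trigger_bar [ 0.465 -0.053  0.158] 0.69 [300.7 239.6]
top pad_face [0.469 0.066 0.048] 0.62 [265.4 239. ]
top canister_mid [0.324 0.16  0.053] 0.98 [238.6 280.9]
top canister_mid [0.48  0.164 0.056] 0.97 [237.5 236.2]
top anvil_seat [0.48  0.163 0.058] 0.72 [237.6 236.2]
top anvil_seat [0.472 0.164 0.043] 0.46 [237.9 238.4]
top clamp [ 0.46  -0.08  -0.002] 0.87 [306.4 241.1]
top anvil [0.473 0.16  0.002] 0.55 [239.8 238.3]
wrist 60.704925148305435 campos [0.145 0.535 0.384]
{'time': 1.2, 'joint_positions': array([ 1.08691239e+00,  8.72188363e-02,  1.37069178e+00, -9.77629924e-06,
        1.68360153e+00, -1.03104333e-01]), 'qvel': array([-0.00142887,  0.00164434,  0.00044306,  0.0006984 , -0.00105296,
        0.00090103]), 'joint_torque': array([ 1.22313424e-03, -3.40047169e+01, -3.02602386e+01,  7.19551533e-02,
        2.35726079e-02,  2.41248131e-05]), 'tool_pos': array([0.20442426, 0.51062186, 0.20549975]), 'ee_rot': array([3.14151358e+00, 1.79482434e-05, 2.76081195e+00]), 'wrist_force': array([-0.11129566, -0.11938637, -0.28558928]), 'wrist_torque': array([-0.02725782, -0.04420471,  0.03186653]), 'width': 0.09405026974228219}
```

Run:
```python
import cv2,numpy as np
a=cv2.imread("pics/side0.png");b=cv2.imread("pics/top0.png")
r=lambda i,c:cv2.resize(i[c[1]:c[3],c[0]:c[2]],(800,300),interpolation=cv2.INTER_CUBIC)
cv2.imwrite("pics/a.png",a); cv2.imwrite("pics/b.png",cv2.resize(b[150:360,180:460],(800,600),interpolation=cv2.INTER_CUBIC))
```

```text
(no output)
```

View pics/a.png

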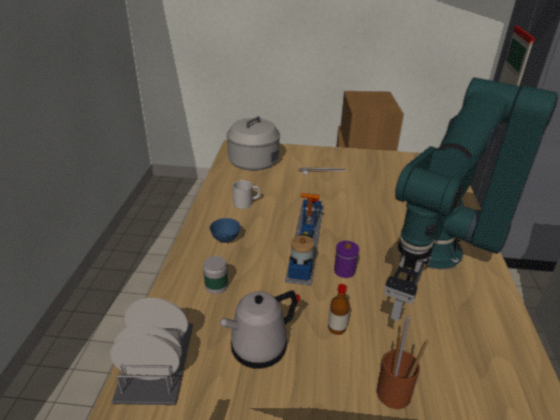

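View pics/b.png

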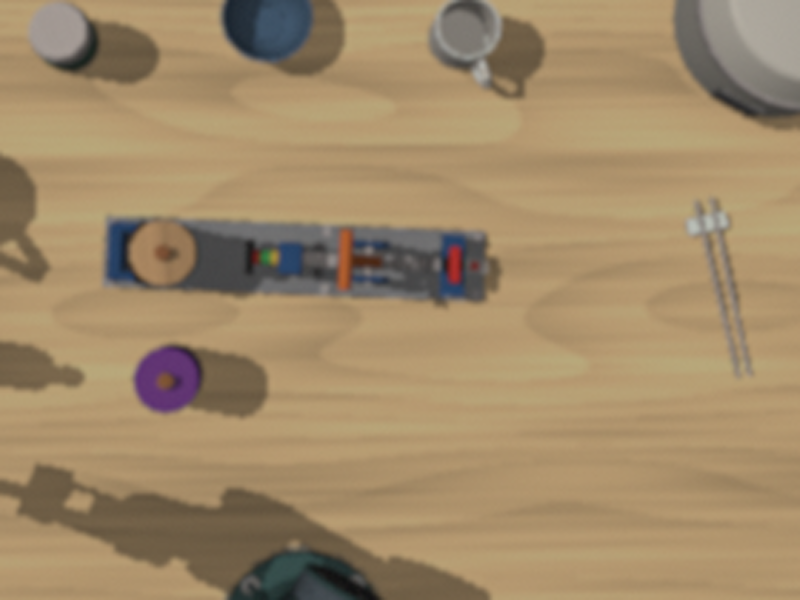

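The side view shows the clamp running along columns 300–315, with the trigger bar at (311,197) and the canister at (301,254). The purple decoy is at (346,260). In the top crop the red knob bar is at (455,264), lying across the clamp, and the orange bar is at (346,260). Next I hover over the knob for a closer look.

```bash
cat >> h.py <<'E'
def delta(target,yawdeg=None):
    o=robot.get_obs(); from scipy.spatial.transform import Rotation as Ro
    R=Ro.from_euler("xyz",o["ee_rot"]).as_matrix()
    d=R.T@(np.array(target)-o["tool_pos"])*1000
    t=None if yawdeg is None else -(yawdeg-np.degrees(o["ee_rot"][2]))
    return d.round(1),t
E
python3 - <<'E'
from h import *
print(delta([.457,-.191,.26],-2.9))
E
```

```text
(array([-495.2, -557.5,  -54.5]), np.float64(161.08287267869682))
```

>>> step_arm:
  series:
    - [0.2,0,0,-55,10]
    - [0.2,-40,-45,-55,20]
    - [0.2,-80,-90,-55,30]
    - [0.2,-120,-135,-55,40]
    - [0.2,-160,-180,-55,50]
    - [0.2,-200,-225,-55,60]
    - [0.2,-240,-270,-55,70]
    - [0.2,-280,-315,-55,80]
    - [0.2,-320,-360,-55,90]
    - [0.2,-360,-405,-55,100]
    - [0.2,-400,-450,-55,110]
    - [0.2,-440,-495,-55,120]
    - [0.2,-470,-530,-55,130]
    - [0.2,-495,-557,-55,140]
    - [0.2,-495,-557,-55,150]
    - [0.2,-495,-557,-55,160]
    - [0.2,-495,-557,-55,161]
    - [0.2,-495,-557,-55,161]

```text
time: 3.45
tool_pos: [0.4569, -0.1903, 0.2605]
ee_rot: [-3.142, -0.0, -0.047]
wrist_force: [0.0, 0.6, -0.8]
width: 0.0565
```

Run:
```python
from h import *
s=cams.snapshot("wrist"); save(s,"w1")
print((-np.array(s["R"]).T@np.array(s["t"])).round(3))
for l in["knob_grip","trigger_bar","pad_face","clamp"]:
    for d in models.pinpoint(s,l)[:2]: print(l,np.round(d["position"],4),round(d["p"],2),proj(s,d["position"]))
o=robot.get_obs();print(o["tool_pos"],o["ee_rot"],o["joint_positions"],o["width"])
```

```text
[ 0.523 -0.193  0.44 ]
knob_grip [ 0.4549 -0.1909  0.0624] 0.58 [278.4 190.3]
trigger_bar [ 0.4333 -0.5318 -0.006 ] 0.38 [550.  185.1]
pad_face [0.4718 0.0655 0.0439] 0.69 [ 48.1 183. ]
pad_face [ 0.4316 -0.5324 -0.0042] 0.2 [551.4 186.6]
clamp [ 0.4622 -0.0856  0.0025] 0.72 [192.5 179.7]
[ 0.4569378  -0.1903439   0.26053336] [ 3.14158123e+00 -1.68098815e-04 -4.82522118e-02] [-5.09344344e-01 -4.02173442e-02  1.39271430e+00  6.61309304e-05
  1.78894007e+00  1.10971851e+00] 0.0565160673855521
```

View pics/w1.png

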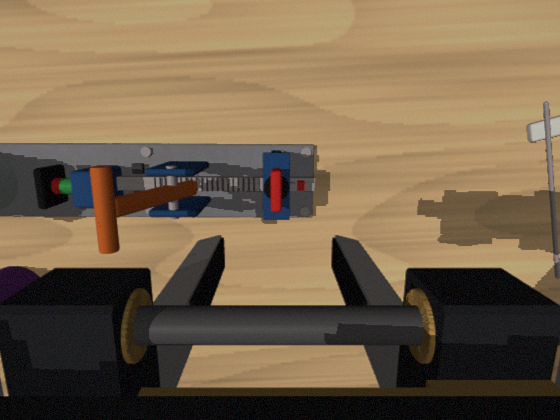

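The wrist picture shows the red bar at about (277,190), nearly vertical, with the plate edges almost horizontal. I'll measure its centre and angle from the pixels.

```bash
cat >> h.py <<'E'
def back(s,uv,z):
    f=s["pixels"].shape[0]/2/np.tan(np.radians(s["fov_y"])/2); R=np.array(s["R"]);C=-R.T@np.array(s["t"])
    d=R.T@np.array([(uv[0]-s["cx"])/f,(uv[1]-s["cy"])/f,1]); return C+d*(z-C[2])/d[2]
E
python3 - <<'E'
from h import *
s=cams.snapshot("wrist");h=cv2.cvtColor(s["pixels"],cv2.COLOR_RGB2HSV)
m=(((h[...,0]<4)|(h[...,0]>176))&(h[...,1]>170)&(h[...,2]>90)).astype(np.uint8)
m[:, :230]=0
n,l,st,c=cv2.connectedComponentsWithStats(m)
for i in range(1,n):
    if st[i,4]>100:
        ys,xs=np.where(l==i); r=cv2.minAreaRect(np.c_[xs,ys].astype(np.float32)); B=cv2.boxPoints(r); print(st[i],r)
        P=np.array([back(s,b,.076) for b in B]); print(P.round(4),P.mean(0))
        for e in(P[1]-P[0],P[2]-P[1]): print(np.hypot(*e[:2]),np.degrees(np.arctan2(e[1],e[0])))
# plate edges
for e in([(100,145),(300,145)],[(150,216),(300,217)]):
    pass
g=cv2.Canny(s["pixels"],60,150); L=cv2.HoughLinesP(g,1,np.pi/720,50,minLineLength=90,maxLineGap=15)
for q in L[:,0] if L is not None else []:
    if q[1]<230 and abs(q[3]-q[1])<25:
        a=back(s,q[:2],.008);b=back(s,q[2:],.008); print(q,np.degrees(np.arctan2(*(b-a)[[1,0]])),a.round(4),b.round(4))
E
```

```text
[270 171  11  41 425] ((275.0, 191.0), (40.0, 10.0), 90.0)
[[ 0.4776 -0.1834  0.076 ]
 [ 0.4772 -0.1935  0.076 ]
 [ 0.4354 -0.1916  0.076 ]
 [ 0.4359 -0.1812  0.076 ]] [ 0.45650833 -0.18741362  0.076     ]
0.010170637423731603 -92.7627181735708
0.04183801379869586 177.31814744039053
[117 217 261 217] -92.75987027320126 [0.4211 0.0116 0.008 ] [ 0.4125 -0.1673  0.008 ]
[  0 143 189 143] -92.7643717411737 [0.5179 0.1367 0.008 ] [ 0.5071 -0.0873  0.008 ]
[197 190 330 190] -92.76156225501856 [ 0.4503 -0.0911  0.008 ] [ 0.4424 -0.2535  0.008 ]
[165 176 330 184] -95.5628845895711 [ 0.4693 -0.0541  0.008 ] [ 0.4499 -0.2536  0.008 ]
[143 177 330 186] -95.54578217940278 [ 0.4694 -0.0274  0.008 ] [ 0.4474 -0.2535  0.008 ]
[ 46 166 144 171] -95.70249827812971 [0.4882 0.0875 0.008 ] [ 0.4765 -0.0295  0.008 ]
[187 144 312 144] -92.76431367940421 [ 0.506  -0.0848  0.008 ] [ 0.4989 -0.233   0.008 ]
[144 181 330 187] -94.63070013579043 [ 0.4644 -0.0279  0.008 ] [ 0.4462 -0.2535  0.008 ]
[143 178 305 185] -95.2621890607848 [ 0.4681 -0.0272  0.008 ] [ 0.4501 -0.2232  0.008 ]
[197 176 330 183] -95.79971409129972 [ 0.4674 -0.0929  0.008 ] [ 0.4511 -0.2536  0.008 ]
[197 186 330 188] -93.63422901723837 [ 0.4552 -0.0916  0.008 ] [ 0.4449 -0.2535  0.008 ]
[197 188 314 189] -93.25804372815357 [ 0.4527 -0.0914  0.008 ] [ 0.4446 -0.234   0.008 ]
[197 184 314 187] -94.24821255158218 [ 0.4577 -0.0919  0.008 ] [ 0.4471 -0.234   0.008 ]
[123 193 223 176] -83.11882920000004 [ 4.509e-01 -3.000e-04  8.000e-03] [ 0.4659 -0.1243  0.008 ]
```

>>> step_arm:
  series:
    - [0.0,-1,-1.5,60,0]
    - [0.0,-1,-1.5,120,0]
    - [0.0,-1,-1.5,170,0]
    - [0.0,-1,-1.5,203,0]
    - [-1,-1,-1.5,203,0]
    - [-1,-1,-1.5,203,0]
    - [-1,-1,-1.5,203,0]
    - [-1,-1,-1.5,203,0]

```text
time: 4.75
tool_pos: [0.4574, -0.1884, 0.0595]
ee_rot: [-3.14, -0.004, -0.049]
wrist_force: [-0.1, 0.1, 3.3]
width: 0.0116
```

>>> step_arm:
  series:
    - [-1,0,0,-2,-8]
    - [-1,0,0,-2,-17]
    - [-1,0,0,-2,-26]
    - [-1,0,0,-2,-35]
    - [-1,0,0,-2,-44]
    - [-1,0,0,-2,-53]
    - [-1,0,0,-2,-62]
    - [-1,0,0,-2,-71]
    - [-1,0,0,-2,-80]
    - [-1,0,0,-2,-87]
    - [-1,0,0,-2,-87]
    - [-1,0,0,-2,-87]

```text
time: 6.25
tool_pos: [0.4559, -0.1868, 0.0595]
ee_rot: [-3.141, -0.004, 1.469]
wrist_force: [-0.3, 5.2, -0.1]
width: 0.0116
```

>>> step_arm:
  series:
    - [-0.3,0,0,-2,0]
    - [-0.3,0,0,-2,0]
    - [-0.3,0,0,-30,0]
    - [-0.3,0,0,-90,0]
    - [-0.3,0,0,-150,-3]
    - [-1,0,0,-200,-3]
    - [-1,0,0,-200,-3]
    - [-1,0,0,-200,-3]

```text
time: 7.25
tool_pos: [0.4558, -0.1891, 0.259]
ee_rot: [-3.141, 0.0, 1.521]
wrist_force: [-1.0, -0.5, -0.1]
width: 0.0067
```

Run:
```python
from h import *
s=cams.snapshot("wrist"); save(s,"w2")
t=cams.snapshot("top")
for s in(s,t):
  for l in["knob_grip","trigger_bar","pad_face","clamp","canister_mid","anvil_seat"]:
    for d in models.pinpoint(s,l)[:1]: print(l,np.round(d["position"],4),round(d["p"],2),proj(s,d["position"]))
o=robot.get_obs();print(o["tool_pos"],o["ee_rot"],o["width"])
u=np.array([.0482,.9988,0]);O=np.array([.4615,-.084,0])
print(delta(O+u*.075+[0,0,.26]),delta(O+u*.075+[0,0,.15]))
```

```text
knob_grip [ 0.4547 -0.189   0.0622] 0.98 [276.3 188.2]
trigger_bar [ 0.4644 -0.0498  0.1573] 0.79 [279.2  18.7]
clamp [ 0.4594 -0.0845  0.0039] 0.9 [276.   90.3]
knob_grip [ 0.4647 -0.052   0.1583] 0.7 [300.5 239.6]
trigger_bar [ 0.4621 -0.0538  0.1617] 0.42 [301.1 240.4]
pad_face [0.4684 0.0664 0.047 ] 0.47 [265.5 239.2]
clamp [ 4.584e-01 -8.090e-02  3.000e-04] 0.93 [306.7 241.7]
canister_mid [0.3223 0.1606 0.0533] 0.86 [238.6 281.5]
anvil_seat [0.4716 0.1646 0.045 ] 0.68 [237.5 238.5]
[ 0.45604224 -0.18891351  0.25950858] [ 3.14145782e+00 -2.72467399e-05  1.52166986e+00] 0.0005695717179134827
(array([180.1,   0.2,  -0.5]), None) (array([180. ,   0.2, 109.5]), None)
```

View pics/w2.png

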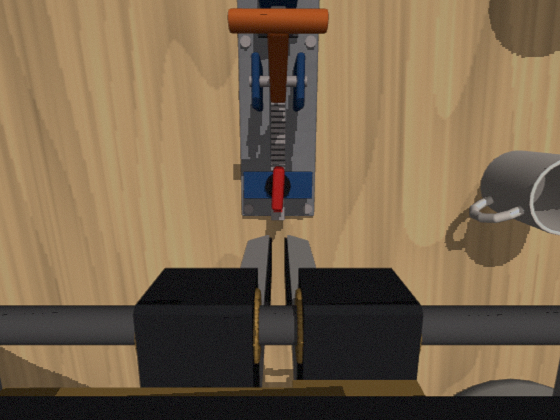

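The knob bar at (278,188) now lies along the clamp, about 4° short of the stop. Its joint value is therefore about 1.5 rad. Next I go between the trigger and the canister with closed fingers, high above the jaw, and pull one stroke.

>>> step_arm:
  series:
    - [-1,60,0,0,0]
    - [-1,120,0,0,0]
    - [-1,180,0,0,0]
    - [-1,180,0,0,0]
    - [-1,180,0,55,0]
    - [-1,180,0,109,0]
    - [-1,180,0,109,0]
    - [-1,165,0,109,0]
    - [-1,155,0,109,0]
    - [-1,145,0,109,0]
    - [-1,133,0,109,0]
    - [-1,121,0,109,0]
    - [-1,109,0,109,0]
    - [-1,97,0,109,0]
    - [-1,93,0,109,0]
    - [-1,93,0,109,0]

```text
time: 9.95
tool_pos: [0.4602, -0.0956, 0.1496]
ee_rot: [-3.14, -0.002, 1.521]
wrist_force: [1.5, 5.5, -1.2]
width: 0.0008
```

Run:
```python
from h import *
s=cams.snapshot("wrist"); save(s,"w3")
for l in["trigger_bar","pad_face","canister_mid"]:
    for d in models.pinpoint(s,l)[:2]: print(l,np.round(d["position"],4),round(d["p"],2),proj(s,d["position"]))
```

```text
trigger_bar [ 0.4607 -0.1161  0.1571] 0.75 [279.3 294. ]
```

View pics/w3.png

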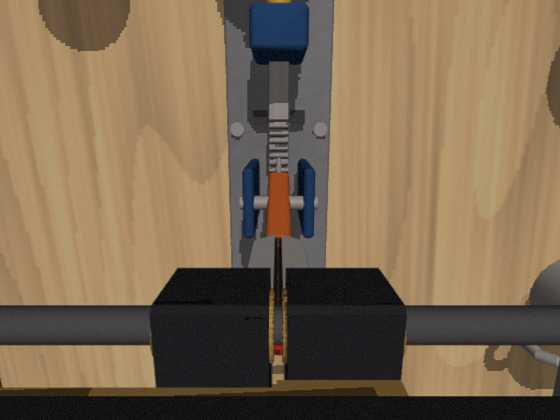

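>>> step_arm:
  series:
    - [-1,12,0,0,0]
    - [-1,26,0,0,0]
    - [-1,40,0,0,0]
    - [-1,54,0,0,0]
    - [-1,68,0,0,0]
    - [-1,68,0,0,0]
    - [-1,54,0,0,0]
    - [-1,42,0,0,0]
    - [-1,30,0,0,0]
    - [-1,18,0,0,0]
    - [-1,6,0,0,0]
    - [-1,3,0,0,0]
    - [-1,3,0,0,0]
    - [-1,15,0,0,0]
    - [-1,28,0,0,0]
    - [-1,42,0,0,0]
    - [-1,56,0,0,0]
    - [-1,68,0,0,0]
    - [-1,68,0,0,0]

```text
time: 12.52
tool_pos: [0.464, -0.0274, 0.1506]
ee_rot: [3.141, 0.001, 1.523]
wrist_force: [-0.2, 0.6, -0.5]
width: 0.0004
```

Run:
```python
from h import *
s=cams.snapshot("wrist"); save(s,"w4")
u=np.array([.0482,.9988,0]);O=np.array([.4615,-.084,0])
for l in["trigger_bar","pad_face","canister_mid","anvil_seat"]:
    for d in models.pinpoint(s,l)[:2]: print(l,np.round(d["position"],4),round(d["p"],2),proj(s,d["position"]),(np.array(d["position"])-O)@u)
for x in (100,120,140,160,180,200,210): print(x,proj(s,O+u*x/1000+[0,0,.045]))
print(robot.get_obs()["tool_pos"],robot.get_obs()["wrist_force"])
```

```text
trigger_bar [ 0.4604 -0.0522  0.1598] 0.46 [271.6 303.5] 0.03170882
pad_face [0.4715 0.1044 0.0422] 0.63 [278.5  32.4] 0.18865592000000003
100 [277.2 153.7]
120 [277.2 127.7]
140 [277.2 100.8]
160 [277.3  73. ]
180 [277.3  44.2]
200 [277.3  14.5]
210 [277.3  -0.8]
[ 0.46398807 -0.02855894  0.15050348] [-0.60646248 -0.48879043 -0.14368454]
```

View pics/w4.png

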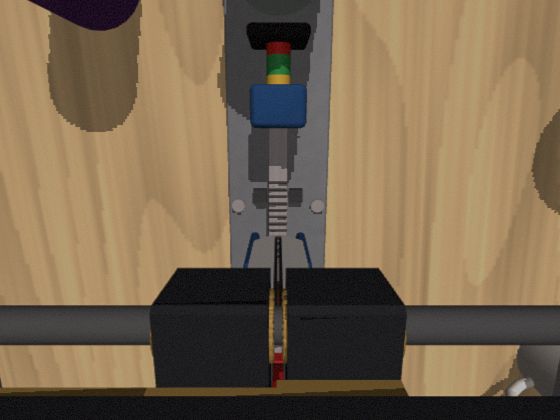

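The wrist view shows the pad at row 35 and the whole plunger out: red at 47, green at 65, yellow at 80. The jaw is at rows 84–126 and the canister's edge is at row 12. The pad has travelled about 40 mm, with 18–20 mm left to contact. Next is stroke 3.

>>> step_arm:
  series:
    - [-1,-14,0,0,0]
    - [-1,-26,0,0,0]
    - [-1,-38,0,0,0]
    - [-1,-50,0,0,0]
    - [-1,-60,0,0,0]
    - [-1,-65,0,0,0]
    - [-1,-65,0,0,0]
    - [-1,-65,0,0,0]

```text
time: 13.78
tool_pos: [0.4602, -0.0929, 0.15]
ee_rot: [-3.14, -0.0, 1.522]
wrist_force: [0.6, 3.9, -1.6]
width: 0.0002
```

```bash
cat >> h.py <<'E'
u=np.array([.0482,.9988,0]);O=np.array([.4615,-.084,0])
def bands(s):
    # bands along the plunger's centre line; x along clamp for plunger top (z .053)
    c=int(round(proj(s,O+u*.15+[0,0,.05])[0])); h=cv2.cvtColor(s["pixels"],cv2.COLOR_RGB2HSV)[:, c-4:c+5]
    H,S,V=[np.median(h[...,i],1) for i in range(3)]
    lab=["blk" if v<45 else "gry" if q<90 else "red" if a<8 or a>172 else "yel" if 15<a<35 else "grn" if 40<a<85 else "blu" if 95<a<130 else "?" for a,q,v in zip(H,S,V)]
    st=0
    for i in range(1,260):
        if lab[i]!=lab[st]:
            if i-st>1: print(lab[st],st,i-1,"x",[round(float((back(s,(c,r-.5),.053)-O)@u*1000),1) for r in(i,st)])
            st=i
E
python3 - <<'E'
from h import *
s=cams.snapshot("wrist"); bands(s)
t=cams.snapshot("top")
for q in(s,t):
  for d in models.pinpoint(q,"pad_face")[:1]: print((np.array(d["position"])-O)@u,d["p"])
print(robot.get_obs()["tool_pos"],robot.get_obs()["wrist_force"])
E
```

```text
blk 0 16 x [130.9, 141.7]
gry 17 86 x [84.0, 130.9]
gry 88 101 x [73.4, 83.3]
gry 103 109 x [67.7, 72.7]
gry 111 147 x [39.8, 67.0]
gry 149 176 x [17.6, 39.1]
? 177 238 x [-32.7, 17.6]
gry 239 246 x [-39.4, -32.7]
0.20773166 0.64
[ 0.46037476 -0.09276069  0.15032336] [-0.47253007  3.15506492 -1.04724537]
```

>>> step_arm:
  series:
    - [-1,14,0,0,0]
    - [-1,28,0,0,0]
    - [-1,42,0,0,0]
    - [-1,56,0,0,0]
    - [-1,65,0,0,0]
    - [-1,65,0,0,0]

```text
time: 14.72
tool_pos: [0.4641, -0.0277, 0.1506]
ee_rot: [3.141, 0.001, 1.523]
wrist_force: [-0.4, -0.4, 0.5]
width: 0.0003
```

Run:
```python
from h import *
s=cams.snapshot("wrist"); bands(s); save(s,"w5",(180,0,380,150),4)
print(robot.get_obs()["tool_pos"],robot.get_obs()["wrist_force"])
```

```text
blk 0 13 x [198.2, 207.1]
red 14 26 x [189.8, 198.2]
grn 27 47 x [175.9, 189.8]
yel 48 55 x [170.6, 175.9]
blu 57 100 x [139.4, 169.9]
blk 101 104 x [136.6, 139.4]
gry 105 168 x [89.0, 136.6]
gry 170 236 x [34.1, 88.2]
blk 237 238 x [32.4, 34.1]
gry 239 242 x [29.0, 32.4]
blk 243 244 x [27.3, 29.0]
gry 245 248 x [23.9, 27.3]
[ 0.46404576 -0.0280623   0.15057487] [-0.57358418 -0.14408412  0.40718947]
```

View pics/w5.png

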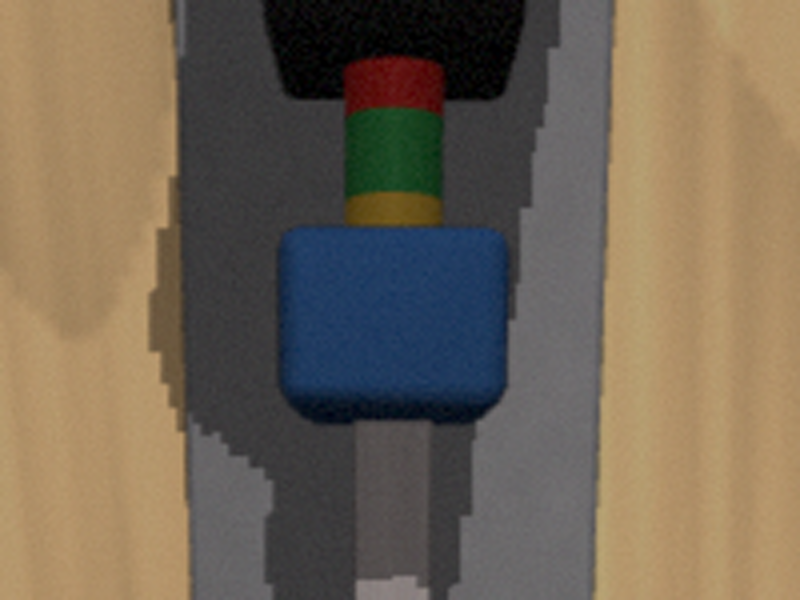

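The plunger is still fully out: in the crop, red is at 57–107, green at 107–192 and yellow at 192–227, with the jaw below. The pad face is at about x = 208 mm, right at the canister. Now the final stroke, in stages.

>>> step_arm:
  series:
    - [-1,-10,0,0,0]
    - [-1,-18,0,0,0]
    - [-1,-24,0,0,0]
    - [-1,-24,0,0,0]

```text
time: 15.28
tool_pos: [0.463, -0.0528, 0.1508]
ee_rot: [3.141, 0.0, 1.52]
wrist_force: [1.2, 3.0, 2.1]
width: 0.0001
```

Run:
```python
from h import *
s=cams.snapshot("wrist"); bands(s); save(s,"w6")
print(robot.get_obs()["tool_pos"],robot.get_obs()["wrist_force"])
```

```text
grn 0 7 x [177.0, 182.0]
yel 8 11 x [174.4, 177.0]
blu 13 57 x [144.1, 173.8]
blk 58 68 x [136.7, 144.1]
gry 69 134 x [89.6, 136.7]
gry 136 156 x [73.1, 88.9]
gry 158 253 x [-5.6, 72.3]
[ 0.46293807 -0.05267733  0.15057788] [0.60393581 2.93824275 1.97388338]
```

Almost all the slack is used up and the jaw has barely moved. The rest of this stroke gives at most 19 mm, so it cannot overshoot.

>>> step_arm:
  series:
    - [-1,-8,0,0,0]
    - [-1,-16,0,0,0]
    - [-1,-24,0,0,0]
    - [-1,-32,0,0,0]
    - [-1,-38,0,0,0]
    - [-1,-38,0,0,0]
    - [-1,-38,0,0,0]

```text
time: 16.2
tool_pos: [0.4608, -0.0891, 0.1494]
ee_rot: [-3.141, -0.002, 1.522]
wrist_force: [1.8, 5.0, -1.2]
width: 0.0006
```

Run:
```python
from h import *
s=cams.snapshot("wrist"); bands(s)
t=cams.snapshot("top")
a=cv2.resize(t["pixels"][220:260,220:320,::-1],None,fx=8,fy=8,interpolation=cv2.INTER_CUBIC)
b=cv2.resize(s["pixels"][0:260,180:380,::-1],None,fx=1.05,fy=1.05)
b=cv2.copyMakeBorder(b,0,0,0,800-b.shape[1],cv2.BORDER_CONSTANT); cv2.imwrite("pics/c7.png",np.vstack([a,b]))
for l in("pad_face","canister_mid"):
  for d in models.pinpoint(t,l)[:2]: print(l,(np.array(d["position"])-O)@u,d["position"],d["p"])
print(robot.get_obs()["tool_pos"],robot.get_obs()["wrist_force"])
```

```text
gry 0 61 x [105.1, 145.5]
gry 63 69 x [99.6, 104.4]
gry 71 77 x [94.1, 98.9]
blk 78 79 x [92.7, 94.1]
gry 80 101 x [77.3, 92.7]
gry 103 109 x [71.6, 76.6]
gry 111 117 x [65.9, 70.9]
gry 119 132 x [54.9, 65.2]
gry 134 154 x [38.5, 54.2]
gry 156 183 x [16.2, 37.8]
? 184 238 x [-28.5, 16.2]
gry 239 246 x [-35.3, -28.5]
pad_face 0.20958867999999997 [0.4727, 0.1253, 0.0463] 0.38
canister_mid 0.23451039999999998 [0.3225, 0.1575, 0.0514] 0.71
canister_mid 0.25158086 [0.4798, 0.167, 0.0534] 0.63
[ 0.46073882 -0.08908186  0.14940538] [ 2.0492729   4.51522401 -0.3133984 ]
```

View pics/c7.png

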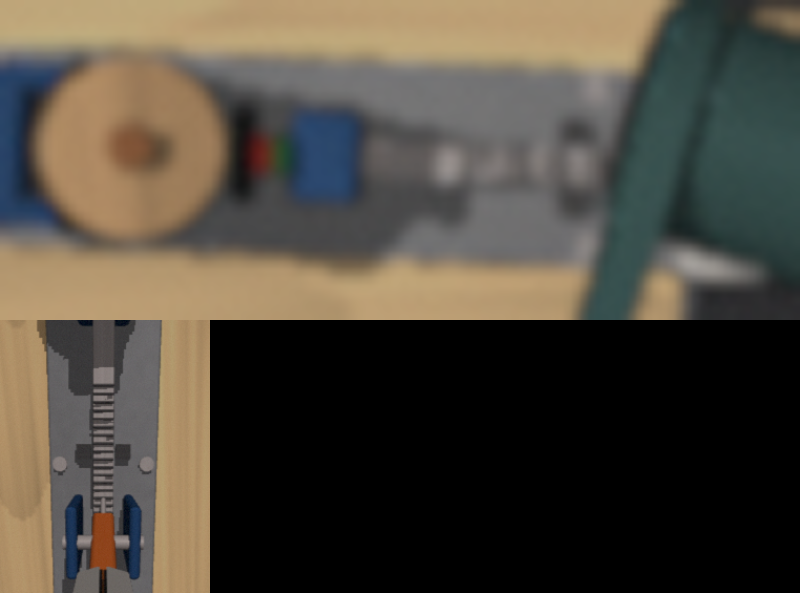

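The top crop shows pad black at 232–248, red at 248–270, green at 270–293, then the jaw. Yellow is gone and green is still showing. I'll put a number on the compression by comparing against the first top picture, where the full 30 mm was out.

Run:
```python
from h import *
t=cams.snapshot("top")
t0=cv2.imread("pics/top0.png")[:,:,::-1]
xs=np.arange(.125,.235,.0005)
def prof(im):
    uv=np.array([proj(t,O+u*x+[0,0,.05]) for x in xs],np.float32)
    f=im.astype(np.float32)
    return np.mean([cv2.remap(f,uv[:,0].reshape(1,-1),uv[:,1].reshape(1,-1)+d,cv2.INTER_LINEAR)[0] for d in(-.5,0,.5)],0)
for n,im,r in(("start",t0,(70,165)),("now",t["pixels"],(130,230))):
    xs=np.arange(r[0],r[1],.5)/1000; p=prof(im)
    print(n); print([(int(x*1000),*p[i].astype(int).tolist()) for i,x in enumerate(xs) if i%4==0])
```

```text
start
[(70, 93, 88, 87), (72, 92, 87, 87), (74, 91, 86, 85), (76, 87, 83, 83), (78, 79, 77, 80), (80, 68, 71, 82), (82, 58, 66, 85), (84, 48, 65, 92), (86, 41, 65, 97), (88, 40, 66, 100), (90, 40, 67, 102), (92, 40, 67, 102), (94, 41, 68, 103), (96, 41, 68, 104), (98, 41, 68, 104), (100, 41, 68, 105), (102, 41, 68, 105), (104, 50, 70, 103), (106, 66, 76, 100), (108, 89, 88, 92), (110, 118, 103, 80), (112, 138, 118, 69), (114, 151, 130, 61), (116, 148, 133, 60), (118, 133, 133, 60), (120, 109, 128, 61), (122, 89, 125, 62), (124, 65, 121, 64), (126, 57, 116, 62), (128, 53, 111, 60), (130, 62, 97, 54), (132, 74, 80, 46), (134, 84, 63, 39), (136, 88, 47, 32), (138, 90, 33, 27), (140, 76, 28, 25), (142, 64, 24, 24), (144, 47, 26, 26), (146, 40, 32, 32), (148, 42, 40, 40), (150, 50, 50, 51), (152, 61, 61, 62), (154, 66, 66, 66), (156, 70, 70, 70), (158, 71, 71, 71), (160, 71, 71, 71), (162, 70, 70, 71), (164, 70, 70, 71)]
now
[(130, 94, 89, 88), (132, 94, 89, 88), (134, 94, 89, 88), (136, 94, 90, 89), (138, 95, 90, 89), (140, 96, 91, 90), (142, 97, 92, 91), (144, 98, 93, 91), (146, 96, 91, 90), (148, 94, 89, 87), (150, 84, 81, 82), (152, 72, 71, 76), (154, 61, 66, 79), (156, 48, 61, 84), (158, 43, 64, 93), (160, 41, 66, 101), (162, 41, 68, 105), (164, 42, 70, 107), (166, 43, 71, 107), (168, 43, 71, 108), (170, 43, 71, 108), (172, 43, 71, 108), (174, 42, 70, 107), (176, 40, 68, 105), (178, 38, 64, 97), (180, 34, 59, 86), (182, 32, 59, 73), (184, 31, 60, 59), (186, 36, 66, 50), (188, 43, 68, 44), (190, 58, 66, 39), (192, 74, 59, 36), (194, 90, 49, 32), (196, 92, 40, 29), (198, 92, 31, 26), (200, 77, 24, 23), (202, 63, 21, 20), (204, 41, 19, 19), (206, 35, 25, 22), (208, 36, 32, 28), (210, 60, 52, 41), (212, 89, 73, 55), (214, 118, 95, 70), (216, 137, 109, 80), (218, 151, 120, 87), (220, 156, 124, 90), (222, 158, 125, 91), (224, 157, 124, 90), (226, 156, 123, 89), (228, 156, 123, 89)]
```

Yellow is gone and the plunger is 12–14 mm in, the middle of the green. The trigger is held at about 5 N and nothing is moving, so I'm handing in.

Run:
```python
from h import *
o=robot.get_obs(); print(o["tool_pos"],o["wrist_force"],abs(o["qvel"]).max()); print(robot.close_job())
```

```text
[ 0.4607696  -0.08906616  0.14942957] [ 2.36995758  4.53359176 -1.24804081] 0.0018179985363646052
the job is handed in; nothing more can be done
None
```

The canister is clamped in the V stop, and I handed the job in at about 16 s with the trigger still held pulled in. Handing in gives no verdict, so the result rests on my own checks.

**What I did:** I turned the red knob about 87° anticlockwise, then pumped the orange trigger with closed fingers. That took three full strokes and a fourth, staged one.

**Last checks:**
- **Plunger:** in the top picture the yellow is gone and green is still showing. It is about 12–14 mm in; the aim was 8–22 mm.
- **Jaw and pad:** the jaw has travelled about 71 mm and the pad about 59 mm.
- **Trigger:** the force on the fingers is about 4.5 N, and the arm is still.
- **Knob:** it stopped about 4° short of its stop, at roughly 1.5 rad. I last saw it right after turning and did not measure it again.

**Less certain:**
- **Canister seat:** I judged this only from the top view. The network put the canister at x = 252 mm along the clamp, against about 248–249 mm for the seat. That difference is within its error.
- **Detector mix-ups:** the networks at times reported the purple look-alike as the canister and the trigger bar as the knob. I left those readings out.

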